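# Isolate the carving turntable and offer up its clamp arm

### The job

Switch the turntable's rotary isolator off (red handle turned until its white stripe points at the green dot), then pick up the blue cast clamp arm by its balance point and carry it level to the turntable. Finish while holding it there, level and still, two to four centimetres clear above the brass stud, with its eye centred over the stud and its toe over the black square on the marble, ready to be lowered. Do not let it touch the turntable or the marble, and leave the other things on the bench where they are.

Things in the scene. Friction and masses are not known exactly. Their poses are not given: they have to be found in the camera images.
- clamp_arm: blue cast-iron clamp arm, loose, flat on the bench, 0.5 to 0.8 kg, 212 mm long along x, z up. Origin: middle of its length, at its underside. Eye at x = -80 mm, toe at x = +95 mm, joined by a straight bar 16 mm wide (y), clear from x = -56 to +84 mm, 12 to 34 mm above the underside. Heavier at the eye, it balances at x = -24 mm (56 mm from the eye's centre): hold it within 18 mm of there
- clamp_eye (a point): centre of the arm's eye, level with the arm's underside; the eye is a ring 48 mm across, 36 mm tall, with a vertical 22 mm hole; axes as the arm (+x to the toe)
- clamp_toe (a point): centre of the underside of the arm's steel toe, a foot 22 x 22 mm as low as the eye, 175 mm from clamp_eye along the arm's +x; axes as the arm
- turntable: fixed motor turntable, aluminium disc 260 mm across, 35 mm high; origin under its centre, z up. At x = -80 mm a dark collar 40 mm across, 73 mm above the bench, bearing the brass stud; on the other half a marble relief, x = 30 to 115 mm, 110 mm wide in y, its top 73 mm above the bench (two carved bosses rise to 79 mm)
- stud_tip (a point): top of the brass clamp stud, 14 mm across, tip 113 mm above the bench; x axis points to the toe spot
- toe_spot (a point): black 22 mm square on top of the marble (73 mm above the bench) where the toe belongs, 175 mm from the stud along the turntable's +x
- isolator_box: fixed grey box 90 x 90 x 58 mm with a yellow plate on top; origin under its centre, z up. On the plate, a red dot (on) in its +x direction and a green dot (off) 80 degrees counter-clockwise of it seen from above
- isolator (a joint): turn of the red isolator handle about its vertical axis, rad: 0 = on (white stripe at the red dot), 1.4 = off (at the green dot); starts on. It grows counter-clockwise seen from above, about +z. Past the middle it springs by itself to the nearer end stop and stays there; about 0.1 N m turns it
- isolator_grip (a point): point on the handle's turning axis, 96 mm above the bench, at which to grip it: a red bar 56 mm long along this frame's x, 14 mm wide, its top 104 mm and its foot (a black disc 52 mm across) 72 mm above the bench; the white stripe is on its +x half
- hammer: bystander, not to be moved: stone hammer, wooden handle 250 mm long, dark steel head
- brush: bystander, not to be moved: flat dusting brush, 190 mm long, wooden handle
- flat_chisel: bystander, not to be moved: dark steel stone chisel, 180 mm long, lying flat
- claw_chisel: bystander, not to be moved: copper-coloured stone chisel, 180 mm long, lying flat
- cup: bystander, not to be moved: white drinking cup, 80 mm across, 105 mm tall
- offcut: bystander, not to be moved: loose marble offcut 75 x 55 x 35 mm
Not all that is in view belongs to the job. There is more than one size of the clamp_arm; the one meant has the size given above.

How it is judged:
On the way, in this order (a step that is already met when the one before it is completed fails the run):
1. the isolator is turned off (value of joint isolator above 1.25 rad), for 0.2 s.
2. the clamp arm is lifted clear of the bench, level, held at its balance point (height (world z) of clamp_arm above 0.04 m and angle between clamp_arm's own z axis and vertical below 0.12 rad and x of the grasp point in the frame of clamp_arm between -0.042 and -0.006 m), for 0.3 s.
At the end, for the whole second after the job is handed in: Isolator off (within 0.15 rad); arm held still in the fingers only, within 18 mm of its balance point, level within 5 degrees, eye within 12 mm of the stud axis and toe within 18 mm of the toe spot seen from above, eye underside 10 to 55 mm above the stud tip (value of joint isolator above 1.25 rad and angle between clamp_arm's own z axis and vertical below 0.09 rad and horizontal distance between clamp_eye and stud_tip below 0.012 m and horizontal distance between clamp_toe and toe_spot below 0.018 m and z of clamp_eye in the frame of stud_tip between 0.01 and 0.055 m and contact force between the fingers and clamp_arm above 2 N and contact force between clamp_arm and turntable below 0.2 N and linear speed of clamp_arm below 0.02 m/s and angular speed of clamp_arm below 0.15 rad/s and x of the grasp point in the frame of clamp_arm between -0.042 and -0.006 m); the arm keeps its last pose, push and grip.
It fails at once if the clamp arm is lifted while the isolator is still on (value of joint isolator below 0.9 rad and height (world z) of clamp_arm above 0.02 m).
It fails at once if the clamp arm hangs tilted by more than 17 degrees (angle between clamp_arm's own z axis and vertical above 0.3 rad).
It fails at once if the clamp arm knocks the turntable or the marble (contact force between clamp_arm and turntable above 1.5 N).
It fails at once if a bystander (hammer, brush, chisel, cup or offcut) is moved by more than 30 mm (distance of any of hammer, brush, flat_chisel, claw_chisel, cup, offcut from where it was at the start of the episode above 0.03 m).
It also fails if it takes over 59 s, if anything falls off the work surface, if the arm or the gripper's body presses on something with over 40 N, if the wrist force passes 120 N, or if a joint passes its speed limit or range.

### The arm

A 6-joint arm with a two-finger parallel gripper is mounted at the origin on the work surface. World frame = base frame: x ahead of the robot, y to its left, z up, the work surface at z = 0. Lengths are in m, angles in rad, forces in N, time in s.
With the tool pointing down it reaches from about 0.375 to 0.9 m from the base axis. Payload 3.1 kg.
Tool frame: the origin (TCP) lies on the centre line of the jaws, within the pads' length; the fingertips stand robot.tip_reach ahead of it and the grasp point (between the pads) is the TCP (robot.tip_reach is the distance from the TCP to the fingertips, in m); z points along the fingers, y is the direction in which the jaws open and shut (so a half turn about z gives the same grasp; the last joint's range is limited). The gripper opens to 87 mm and grips with 3 to 60 N. Pads are 19 mm wide; open, the fingers measure 117 mm over their backs; the gripper's body (75 mm by 190 mm) begins 51 mm behind the grasp point.
Start: joints at [1.095, 0.527, 1.433, -0, 1.181, -0.178], TCP at [0.183, 0.598, 0.242] pointing down, gripper open.
Joint ranges: [-3.08, 3.08], [-0.75, 2.2], [0.22, 2.44], [-1.43, 4.57], [0, 2.65], [-2.85, 2.85]. Speed limits (rad/s): [2.79, 2.79, 3.14, 3.14, 3.14, 3.14].

### API

Orientations are given as a unit quaternion [x, y, z, w].
In Python, from rig import telemetry, viewer, robot gives the robot as it stands. The module is installed in compiled form; this text tells all that it offers.
- The arm moves only by the tool step_arm, never from a script. Its argument "targets" is a list of rows, each an object of numbers: "dx", "dy", "dz": the shift along the tool's x, y, z in m; "rx", "ry", "rz": the turn, a rotation vector about the tool's x, y, z in degrees. In form: [{"dx": .., "dy": .., "dz": .., "rx": .., "ry": .., "rz": ..}, ...]. A call has exactly 5 rows; each row is the pose to reach, as a shift and turn from the pose measured when the call began, along the tool's axes at that moment; what a row does not reach only later rows make up. A row lasts 1/8 s, in which the tool goes at most 62.5 mm and 10.7 degrees, less where a joint would pass 70% of its speed; a pose out of reach is approached as far as the arm can. A call with a gripper value outside its range is refused whole. "gripper" is the opening, from 0 (shut) to 1 (fully open), set as the call begins (left out, the last holds). The fingers move at their own pace and stop on an object; "force" is the grip in N (left out, the last holds). Time passes only in rows, so rows that repeat a pose let the fingers close, or fill a call up. It gives the time, the measured TCP pose, the force and the opening at its end, in the units of the state.
- telemetry.get_obs(): the state, without advancing time (a new reading comes with each control period).
- viewer.camera(name): name is "side" or "top" or "wrist"; returns a dict with "img" (480x640x3 uint8, blue, green, red), "depth" (480x640 float32, m along the optical axis (not along the pixel's ray), 0 where there is no reading), "K" (3x3 intrinsics, pixels), "k1" (the pictures are not rectified: a ray, as slopes to the right and down, at radius r is drawn at 1 + k1 r^2 times it, then the intrinsics apply), "R" (3x3) and "t" (3): a world point X has camera coordinates R X + t. Camera axes: x right, y down, z forward; pixel columns grow to the right and rows downward; lengths in m; the calibration is good to about 2 mm. A picture is of the moment at which its call begins.
- robot.hand_in(): hands the job in, once; it reports no verdict.
The state is a dict: "time": time; "q": joint angles; "joint_velocities": joint speeds; "joint_torque": joint torques, N m; "position": TCP position; "tool_rot": TCP orientation; "ft_force": force on the tool from outside, world axes, zero at the start; "moment": the same for the moment, N m; "grip_width": finger opening in m.
Only numpy, scipy, OpenCV 4.12 (cv2) and the standard library are available. Lean on these libraries where they do the work, as an engineer would, in place of code of your own. Each camera call takes 0.05 s, during which the arm holds its last target.

## Working session

There is one attempt and no reset: what is moved stays moved. The work goes in short steps, Python scripts to look and compute and a tool call to move; the robot and the scene stay as the last step left them, time stands still between calls to the robot, and variables do not carry over. Pictures are saved under pics/ and viewed, and the job is handed in when it is done.

Besides the shell and the picture viewer there is one more tool, called after "Emit:" by a JSON object that holds its "op" and its "data", one argument or row to a line. step_arm: Moves the arm, as the interface text tells. Its arguments: {"type":"object","properties":{"targets":{"type":"array"},"gripper":{"type":"number"},"force":{"type":"number"}},"required":["targets"]}

```bash
mkdir -p pics; ls; python3 - <<'E'
from rig import telemetry, viewer, robot
import cv2, numpy as np
o=telemetry.get_obs()
for k,v in o.items(): print(k,np.round(v,4))
print(robot.tip_reach)
for n in ["top","side"]:
    c=viewer.camera(n); cv2.imwrite(f"pics/{n}0.png",c["img"]); np.savez(f"{n}0.npz",**c)
    print(n,c["K"].tolist(),c["k1"],np.round(c["R"],4).tolist(),np.round(c["t"],4))
E
```

```text
pics
time 0.0
q [ 1.0955  0.5285  1.4339  0.      1.1814 -0.1785]
joint_velocities [-0.0016  0.0005  0.0005  0.      0.0006 -0.0009]
joint_torque [-1.00000e-04 -4.40043e+01 -1.76591e+01  6.30000e-02  5.83000e-02
 -2.00000e-04]
position [0.1824 0.5971 0.2406]
tool_rot [ 1.478e-01  9.890e-01 -1.000e-03 -3.000e-04]
ft_force [-0.1493  0.7992 -0.5106]
moment [-0.0282  0.0033 -0.0458]
grip_width 0.0871
0.019
top [[447.5397309806845, 0.0, 318.9509341520492], [0.0, 447.5397309806845, 245.04925965480928], [0.0, 0.0, 1.0]] -0.054656506461896404 [[-0.0235, -0.9997, 0.0035], [-0.9893, 0.0228, -0.1444], [0.1442, -0.0069, -0.9895]] [0.0263 0.5974 1.1221]
side [[500.59707343581505, 0.0, 320.4827513639593], [0.0, 500.59707343581505, 238.96665600794168], [0.0, 0.0, 1.0]] 0.026743914806138355 [[0.9683, -0.2488, -0.0208], [-0.1684, -0.5894, -0.7901], [0.1843, 0.7686, -0.6126]] [-0.5768  0.1881  1.4226]
```

View pics/top0.png

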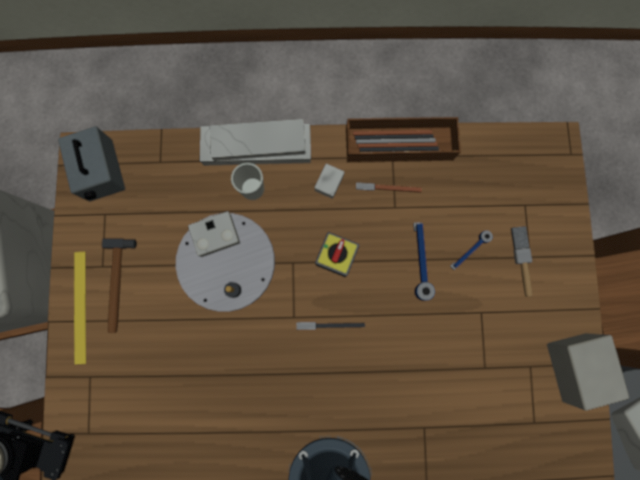

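View pics/side0.png

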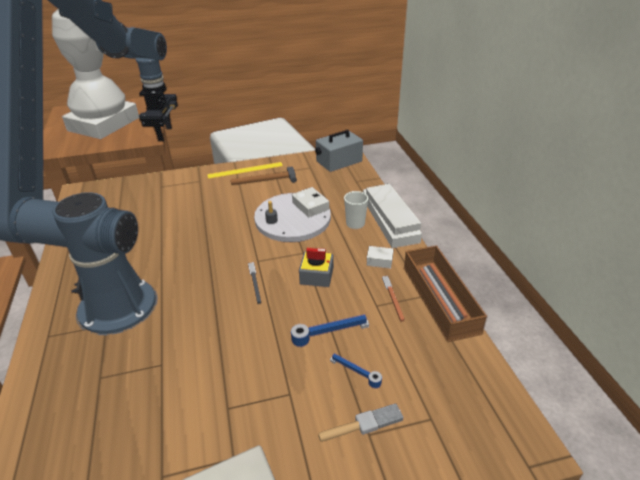

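The top view shows two blue arms: a large one (eye at about (425,291), toe (419,225)) and a small one (eye (486,237), toe (454,267)). I'll measure both, along with the turntable and the isolator.

```bash
cat > h.py <<'E'
import numpy as np, cv2
def ray(c,px):
    K=c["K"];k=float(c["k1"])
    d=np.array([(px[0]-K[0,2])/K[0,0],(px[1]-K[1,2])/K[1,1]])
    u=d.copy()
    for _ in range(20): u=d/(1+k*(u@u))
    R=c["R"]; return -R.T@c["t"], R.T@np.array([u[0],u[1],1.])
def onz(c,px,z):
    o,d=ray(c,px); return o+d*(z-o[2])/d[2]
def proj(c,X):
    p=c["R"]@np.asarray(X,float)+c["t"]; u=p[:2]/p[2]; u=u*(1+float(c["k1"])*(u@u))
    return np.array([c["K"][0,0]*u[0]+c["K"][0,2], c["K"][1,1]*u[1]+c["K"][1,2]])
def tri(c1,p1,c2,p2):
    o1,d1=ray(c1,p1);o2,d2=ray(c2,p2)
    A=np.stack([d1,-d2],1); s=np.linalg.lstsq(A,o2-o1,rcond=None)[0]
    a=o1+d1*s[0];b=o2+d2*s[1]; return (a+b)/2,np.linalg.norm(a-b)
def load(n):
    return dict(np.load(n))
E
python3 - <<'E'
from h import *
c=load("top0.npz"); s=load("side0.npz")
im=c["img"]
print("big", [onz(c,p,0.03).round(3) for p in [(425,291),(419,225)]])
print("small", [onz(c,p,0.03).round(3) for p in [(486,237),(454,267)]])
a=cv2.resize(im[200:320,160:360],None,fx=4,fy=4,interpolation=cv2.INTER_CUBIC)
b=cv2.resize(im[210:310,390:540],None,fx=5,fy=5,interpolation=cv2.INTER_CUBIC)
cv2.imwrite("pics/a.png",a);cv2.imwrite("pics/b.png",b)
d=s["img"]
cv2.imwrite("pics/s.png",cv2.resize(d[180:300,240:390],None,fx=5,fy=5,interpolation=cv2.INTER_CUBIC))
E
```

```text
big [array([ 0.472, -0.261,  0.03 ]), array([ 0.648, -0.255,  0.03 ])]
small [array([ 0.611, -0.433,  0.03 ]), array([ 0.533, -0.342,  0.03 ])]
```

View pics/a.png

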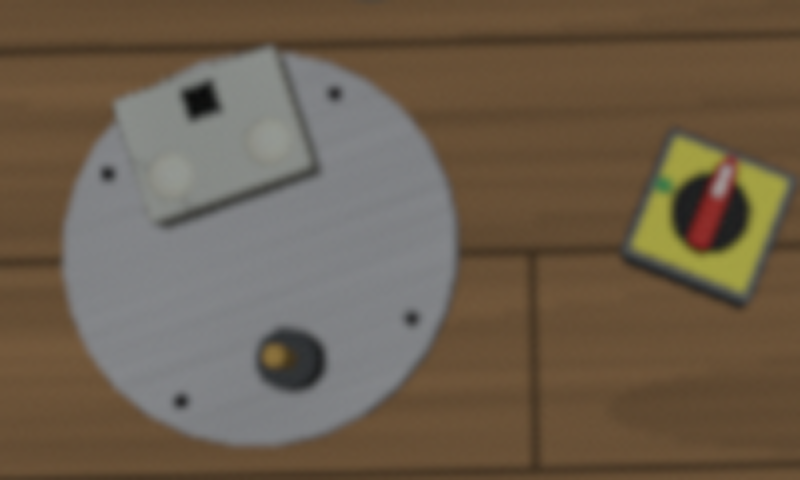

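View pics/b.png

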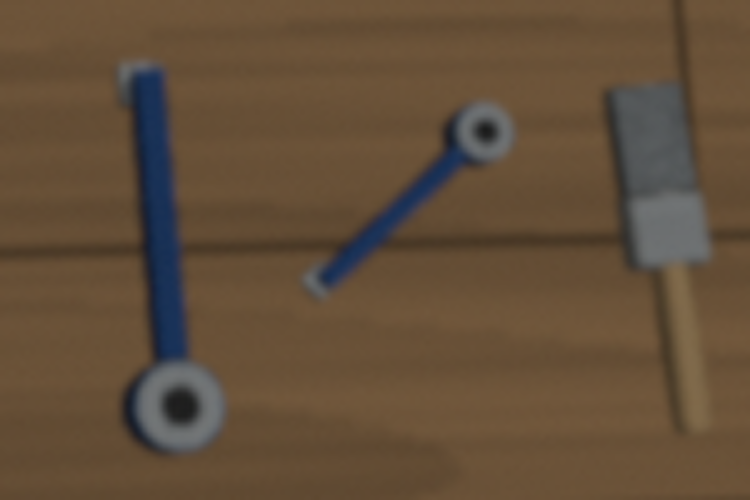

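View pics/s.png

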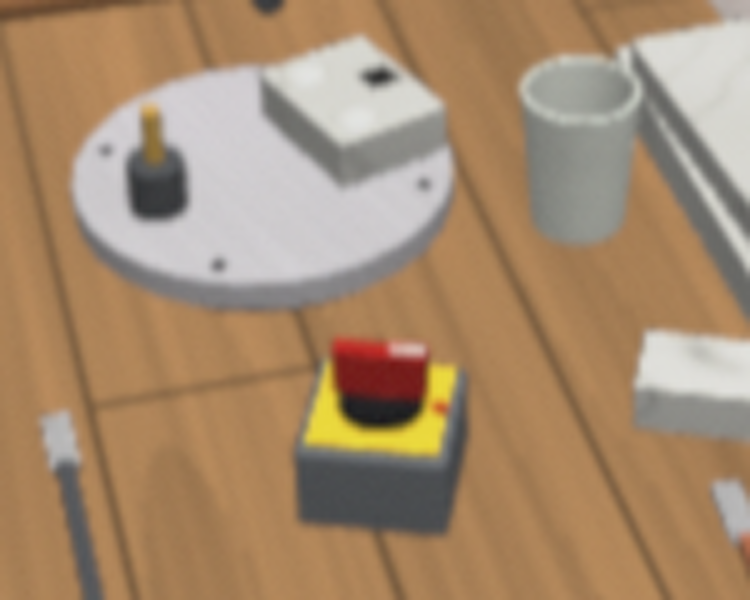

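Big arm: 176 mm from eye to toe, which matches the 175 mm given. The small one is only about 120 mm, so it's the decoy. The crop confirms this. Next, precise measurements.

```bash
cat > meas.py <<'E'
from h import *
c=load("top0.npz"); s=load("side0.npz")
def cent(m,roi):
    x0,y0,x1,y1=roi; z=np.zeros(m.shape[:2],np.uint8); z[y0:y1,x0:x1]=m[y0:y1,x0:x1]
    n,l,st,ce=cv2.connectedComponentsWithStats(z); i=1+np.argmax(st[1:,4]); 
    return ce[i],st[i,4],(l==i)
hsv=lambda c:cv2.cvtColor(c["img"],cv2.COLOR_BGR2HSV)
T=hsv(c);S=hsv(s)
red=lambda h:(((h[...,0]<7)|(h[...,0]>172))&(h[...,1]>150)&(h[...,2]>60)).astype(np.uint8)
yel=lambda h:((h[...,0]>22)&(h[...,0]<36)&(h[...,1]>120)&(h[...,2]>90)).astype(np.uint8)
blu=lambda h:((h[...,0]>100)&(h[...,0]<125)&(h[...,1]>130)).astype(np.uint8)
# plate
for nm,cam,h,roi in [("top",c,T,(310,225,365,280)),("side",s,S,(290,240,345,290))]:
    ce,a,m=cent(yel(h),roi)
    pts=np.argwhere(m)[:,::-1].astype(float)
    W=np.array([onz(cam,p,0.058)[:2] for p in pts])*1000
    r=cv2.minAreaRect(W.astype(np.float32)); print("plate",nm,r)
    ce,a,m=cent(red(h),roi); 
    W=np.array([onz(cam,p,0.104)[:2] for p in np.argwhere(m)[:,::-1].astype(float)])*1000
    print(" red",ce,a,cv2.minAreaRect(W.astype(np.float32)))
# square
for nm,cam,roi in [("top",c,(203,218,218,232)),("side",s,(310,190,325,200))]:
    g=cv2.cvtColor(cam["img"],cv2.COLOR_BGR2GRAY).astype(float)
    x0,y0,x1,y1=roi; w=np.clip(130-g[y0:y1,x0:x1],0,None); w[w<20]=0
    yy,xx=np.mgrid[y0:y1,x0:x1]; p=((w*xx).sum()/w.sum(),(w*yy).sum()/w.sum())
    print("toe_spot",nm,np.round(p,1),onz(cam,p,0.073))
up=lambda p,f,o:((p[0]+.5)/f-.5+o[0],(p[1]+.5)/f-.5+o[1])
pt=up((274,355),4,(160,200)); ps=up((150,108),5,(240,180))
print("stud top",onz(c,pt,.113),"side",onz(s,ps,.113),tri(c,pt,s,ps))
# collar top
print("collar", onz(c,up((292,360),4,(160,200)),.073))
# disc
g=T; m=((T[...,1]<50)&(T[...,2]>100)).astype(np.uint8)
ce,a,mm=cent(m,(165,200,285,320)); cn=max(cv2.findContours(mm.astype(np.uint8),0,1)[0],key=len)
W=np.array([onz(c,p[0],.035)[:2] for p in cn])*1000
print("disc",cv2.minEnclosingCircle(W.astype(np.float32)))
# arm bar
for nm,cam,h,roi in [("top",c,T,(405,215,440,305)),("side",s,S,(280,310,372,350))]:
    ce,a,m=cent(blu(h),roi)
    W=np.array([onz(cam,p,.034)[:2] for p in np.argwhere(m)[:,::-1].astype(float)])*1000
    print("bar",nm,a,cv2.minAreaRect(W.astype(np.float32)),cv2.fitLine(W.astype(np.float32),2,0,.01,.01).ravel())
pe=up((180,404),5,(390,210))
print("eye top",onz(c,pe,.036))
E
python3 meas.py
```

```text
plate top ((573.90966796875, -33.247154235839844), (76.11521911621094, 76.49539947509766), 66.58744812011719)
 red [336.20238095 254.92857143] 84 ((563.432373046875, -29.01224136352539), (15.832132339477539, 31.94666862487793), 68.01065826416016)
plate side ((572.6455078125, -35.421382904052734), (70.89350891113281, 78.38418579101562), 66.15036010742188)
 red [315.04142012 253.86982249] 169 ((569.2862548828125, -52.64995193481445), (49.209869384765625, 49.81306076049805), 74.1709976196289)
toe_spot top [209.7 224.6] [0.65274212 0.2911247  0.073     ]
toe_spot side [315.9 194.5] [0.65632028 0.29367088 0.073     ]
stud top [0.48690907 0.23491979 0.113     ] side [0.48825896 0.23607343 0.113     ] (array([0.48747459, 0.23468075, 0.11393284]), np.float64(0.0012335653581911595))
collar [0.48565439 0.23151279 0.073     ]
disc ((564.5194702148438, 263.5327453613281), 133.10507202148438)
bar top 285 ((572.7340087890625, -256.4273681640625), (148.7603759765625, 13.435821533203125), 1.7600163221359253) [ 9.9948621e-01  3.2051072e-02  5.7264923e+02 -2.5629959e+02]
bar side 380 ((572.1625366210938, -268.1770324707031), (154.31277465820312, 23.045042037963867), 1.6869007349014282) [ 9.9931324e-01  3.7054572e-02  5.7143219e+02 -2.6819424e+02]
eye top [ 0.47367786 -0.2613928   0.036     ]
```

```bash
python3 - <<'E'
from h import *
s=load("side0.npz")
cv2.imwrite("pics/s2.png",cv2.resize(s["img"][300:400,280:400],None,fx=6,fy=6,interpolation=cv2.INTER_CUBIC))
E
```

```text
(no output)
```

View pics/s2.png

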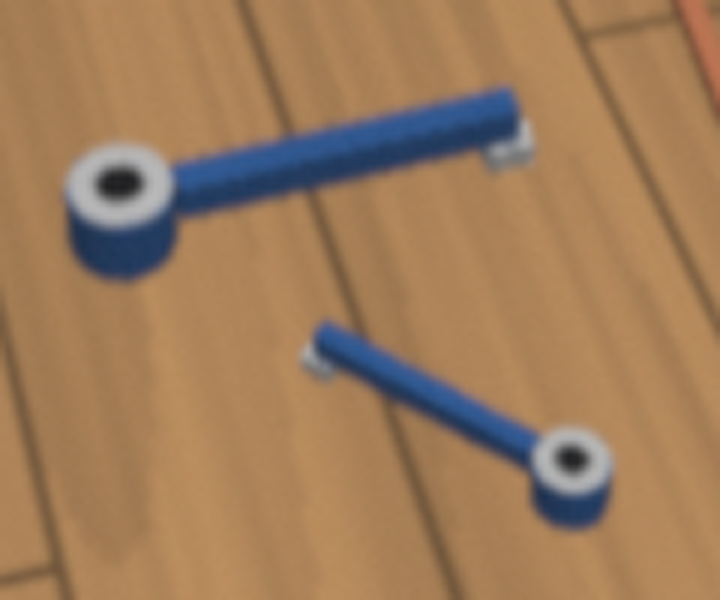

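Estimated poses (yaw in the world frame):
- **Isolator axis:** (0.573, -0.034), handle yaw -23.5°, so off is at 56.5°.
- **Arm balance point:** (0.530, -0.258), yaw 2°.
- **Stud:** (0.4875, 0.235).
- **Toe spot:** (0.654, 0.2925), direction about 19.3°.

My tool yaws will be 156.5° → 236.5° at the isolator, 182° at the arm and 199.3° at the turntable.

```bash
cat > plan.py <<'E'
import sys,numpy as np
from scipy.spatial.transform import Rotation as Ro
from rig import telemetry
o=telemetry.get_obs(); R=Ro.from_quat(o["tool_rot"]); p=np.array(o["position"])
x,y,z,yaw=map(float,sys.argv[1:5])
a=np.radians(yaw); X=np.array([np.cos(a),np.sin(a),0]); Z=np.array([0,0,-1.]); G=Ro.from_matrix(np.stack([X,np.cross(Z,X),Z],1))
print("t",o["time"],"pos",p.round(4),"yaw",np.degrees(np.arctan2(*R.as_matrix()[[1,0],0])).round(2),"q",np.round(o["q"],2),"w",round(float(o["grip_width"]),4),"F",np.round(o["ft_force"],1))
print("shift mm",(R.inv().apply(np.array([x,y,z])-p)*1000).round(1),"rot deg",np.degrees((R.inv()*G).as_rotvec()).round(2))
E
python3 plan.py .573 -.034 .18 156.5
```

```text
t 0.1 pos [0.1825 0.5971 0.2407] yaw 163.0 q [ 1.1   0.53  1.43 -0.    1.18 -0.18] w 0.0871 F [ 0.2  0.  -0.5]
shift mm [-558.  -489.2   61.4] rot deg [-0.11 -0.01  6.5 ]
```

Emit:
{"op": "step_arm", "data": {
  "targets": [
    {"dx": -0.03,"dy": -0.026},
    {"dx": -0.07,"dy": -0.062},
    {"dx": -0.115,"dy": -0.1},
    {"dx": -0.16,"dy": -0.14},
    {"dx": -0.2,"dy": -0.176}
  ],
  "gripper": 0.6,
  "force": 20
}}

```text
invalid input
```

Emit:
{"op": "step_arm", "data": {
  "targets": [
    {"dx": -0.045,"dy": -0.04,"rz": 1},
    {"dx": -0.09,"dy": -0.08,"rz": 2},
    {"dx": -0.135,"dy": -0.12,"rz": 3},
    {"dx": -0.18,"dy": -0.16,"rz": 4},
    {"dx": -0.22,"dy": -0.195,"rz": 5}
  ]
}}

```text
invalid input
```

```bash
python3 plan.py .573 -.034 .18 156.5
```

```text
t 0.1 pos [0.1825 0.5971 0.2407] yaw 163.0 q [ 1.1   0.53  1.43 -0.    1.18 -0.18] w 0.0871 F [ 0.2  0.  -0.5]
shift mm [-558.  -489.2   61.4] rot deg [-0.11 -0.01  6.5 ]
```

Emit:
{"op": "step_arm", "data": {
  "targets": [
    {"dx": -0.03,"dy": -0.026,"dz": 0,"rx": 0,"ry": 0,"rz": 0},
    {"dx": -0.07,"dy": -0.062,"dz": 0,"rx": 0,"ry": 0,"rz": 0},
    {"dx": -0.115,"dy": -0.1,"dz": 0,"rx": 0,"ry": 0,"rz": 0},
    {"dx": -0.16,"dy": -0.14,"dz": 0,"rx": 0,"ry": 0,"rz": 0},
    {"dx": -0.2,"dy": -0.176,"dz": 0,"rx": 0,"ry": 0,"rz": 0}
  ],
  "gripper": 0.6,
  "force": 20
}}

```text
time: 0.72
position: [0.3229, 0.3685, 0.2407]
tool_rot: [0.148, 0.989, -0.001, -0.0]
ft_force: [0.5, 0.6, -0.3]
grip_width: 0.0533
```

```bash
python3 plan.py .573 -.034 .18 156.5
```

```text
t 0.725 pos [0.3229 0.3685 0.2407] yaw 162.99 q [ 0.62  0.35  1.76 -0.    1.03 -0.65] w 0.0533 F [ 0.5  0.6 -0.3]
shift mm [-356.9 -311.6   61.3] rot deg [-0.14 -0.02  6.49]
```

Emit:
{"op": "step_arm", "data": {
  "targets": [
    {"dx": -0.04,"dy": -0.035,"dz": 0,"rx": 0,"ry": 0,"rz": 1},
    {"dx": -0.085,"dy": -0.074,"dz": 0,"rx": 0,"ry": 0,"rz": 2},
    {"dx": -0.13,"dy": -0.113,"dz": 0,"rx": 0,"ry": 0,"rz": 3},
    {"dx": -0.175,"dy": -0.153,"dz": 0,"rx": 0,"ry": 0,"rz": 4},
    {"dx": -0.22,"dy": -0.192,"dz": 0,"rx": 0,"ry": 0,"rz": 5}
  ]
}}

```text
time: 1.35
position: [0.4777, 0.1187, 0.2409]
tool_rot: [0.191, 0.982, -0.001, -0.0]
ft_force: [0.8, 1.0, 1.1]
grip_width: 0.0522
```

```bash
python3 plan.py .573 -.034 .18 156.5
```

```text
t 1.35 pos [0.4777 0.1187 0.2409] yaw 157.94 q [ 0.02  0.35  1.76 -0.    1.03 -1.17] w 0.0522 F [0.8 1.  1.1]
shift mm [-145.7 -105.6   61.1] rot deg [-0.13 -0.03  1.44]
```

Emit:
{"op": "step_arm", "data": {
  "targets": [
    {"dx": -0.04,"dy": -0.029,"dz": 0,"rx": 0,"ry": 0,"rz": 0.5},
    {"dx": -0.08,"dy": -0.058,"dz": 0,"rx": 0,"ry": 0,"rz": 1},
    {"dx": -0.12,"dy": -0.087,"dz": 0.01,"rx": 0,"ry": 0,"rz": 1.4},
    {"dx": -0.1457,"dy": -0.1056,"dz": 0.03,"rx": 0,"ry": 0,"rz": 1.4},
    {"dx": -0.1457,"dy": -0.1056,"dz": 0.03,"rx": 0,"ry": 0,"rz": 1.4}
  ]
}}

```text
time: 1.98
position: [0.5731, -0.0359, 0.2091]
tool_rot: [0.205, 0.979, -0.001, -0.002]
ft_force: [-0.1, 0.7, 0.3]
grip_width: 0.0523
```

```bash
python3 plan.py .573 -.034 .096 156.5; python3 - <<'E'
from rig import viewer
from h import *
c=viewer.camera("wrist"); np.savez("w1.npz",**c); cv2.imwrite("pics/w1.png",c["img"])
c=viewer.camera("top"); cv2.imwrite("pics/t1.png",c["img"])
E
```

```text
t 1.975 pos [ 0.5731 -0.0359  0.2091] yaw 156.35 q [-0.26  0.5   1.59 -0.    1.05 -1.41] w 0.0523 F [-0.1  0.7  0.3]
shift mm [  0.4   2.1 113.1] rot deg [-0.17 -0.2  -0.15]
```

View pics/w1.png

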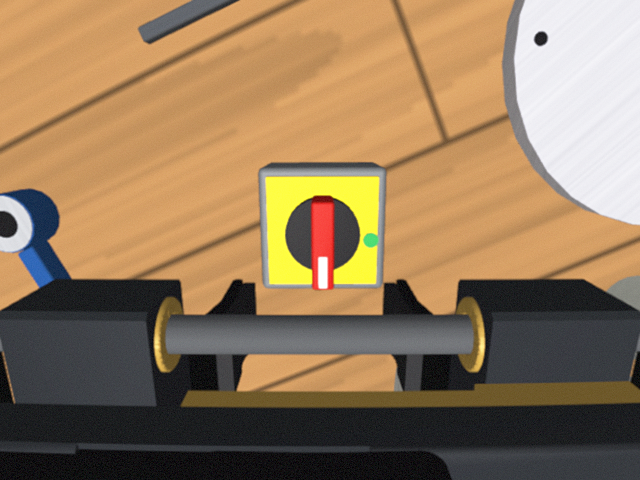

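The wrist view is sharp: handle centred near (322,240), stripe toward the red-dot side, green dot at (371,240). I'll refine the axis from it.

```bash
python3 - <<'E'
from h import *
c=load("w1.npz"); h=cv2.cvtColor(c["img"],cv2.COLOR_BGR2HSV)
red=((h[...,0]<7)|(h[...,0]>172))&(h[...,1]>150)&(h[...,2]>60)
wh=(h[...,1]<60)&(h[...,2]>180)
roi=np.zeros(red.shape,bool); roi[160:300,255:390]=1
roi2=np.zeros(red.shape,bool); roi2[255:295,305:340]=1
bar=(red&roi)|(wh&roi2)
yel=(h[...,0]>22)&(h[...,0]<36)&(h[...,1]>120)&roi
for m,z in [(bar,.104),(yel,.058)]:
    W=np.array([onz(c,p,z)[:2] for p in np.argwhere(m)[:,::-1].astype(float)])*1000
    print(m.sum(),cv2.minAreaRect(W.astype(np.float32)))
blk=(h[...,2]<70); blk[:190]=0;blk[275:]=0;blk[:,:275]=0;blk[:,375:]=0
W=np.array([onz(c,p,.072)[:2] for p in np.argwhere(blk)[:,::-1].astype(float)])*1000
print(cv2.minEnclosingCircle(W.astype(np.float32)))
E
```

```text
2038 ((571.0828247070312, -32.428955078125), (14.040963172912598, 58.24166488647461), 66.10407257080078)
7073 ((573.55908203125, -33.602333068847656), (78.76664733886719, 78.23560333251953), 66.43836212158203)
((572.2546997070312, -33.0860481262207), 25.388233184814453)
```

Emit:
{"op": "step_arm", "data": {
  "targets": [
    {"dx": 0.002,"dy": 0.002,"dz": 0.03,"rx": 0,"ry": 0,"rz": 0},
    {"dx": 0.002,"dy": 0.002,"dz": 0.06,"rx": 0,"ry": 0,"rz": 0},
    {"dx": 0.002,"dy": 0.002,"dz": 0.09,"rx": 0,"ry": 0,"rz": 0},
    {"dx": 0.002,"dy": 0.002,"dz": 0.112,"rx": 0,"ry": 0,"rz": 0},
    {"dx": 0.002,"dy": 0.002,"dz": 0.112,"rx": 0,"ry": 0,"rz": 0}
  ]
}}

```text
time: 2.7
position: [0.5692, -0.0295, 0.0978]
tool_rot: [0.203, 0.979, -0.001, -0.004]
ft_force: [0.0, 0.2, -0.2]
grip_width: 0.0521
```

Emit:
{"op": "step_arm", "data": {
  "targets": [
    {"dx": 0,"dy": 0,"dz": 0,"rx": 0,"ry": 0,"rz": 0},
    {"dx": 0,"dy": 0,"dz": 0,"rx": 0,"ry": 0,"rz": 0},
    {"dx": 0,"dy": 0,"dz": 0,"rx": 0,"ry": 0,"rz": 0},
    {"dx": 0,"dy": 0,"dz": 0,"rx": 0,"ry": 0,"rz": 0},
    {"dx": 0,"dy": 0,"dz": 0,"rx": 0,"ry": 0,"rz": 0}
  ],
  "gripper": 0,
  "force": 15
}}

```text
time: 3.32
position: [0.5685, -0.0317, 0.0982]
tool_rot: [0.202, 0.979, -0.003, -0.004]
ft_force: [-3.1, -8.2, 3.9]
grip_width: 0.0139
```

```bash
python3 plan.py .572 -.033 .096 156.5
```

```text
t 3.325 pos [ 0.5685 -0.0317  0.0982] yaw 156.72 q [-0.25  0.66  1.68 -0.01  0.81 -1.41] w 0.0139 F [-3.1 -8.2  3.9]
shift mm [-3.8  0.2  2.2] rot deg [-0.41 -0.38  0.22]
```

The fingers are on the handle (13.9 mm opening). Now turning.

Emit:
{"op": "step_arm", "data": {
  "targets": [
    {"dx": -0.002,"dy": 0,"dz": 0.001,"rx": 0,"ry": 0,"rz": -8},
    {"dx": -0.0035,"dy": 0,"dz": 0.001,"rx": 0,"ry": 0,"rz": -17},
    {"dx": -0.0035,"dy": 0,"dz": 0.001,"rx": 0,"ry": 0,"rz": -26},
    {"dx": -0.0035,"dy": 0,"dz": 0.001,"rx": 0,"ry": 0,"rz": -35},
    {"dx": -0.0035,"dy": 0,"dz": 0.001,"rx": 0,"ry": 0,"rz": -44}
  ]
}}

```text
time: 3.95
position: [0.5686, -0.0353, 0.0982]
tool_rot: [-0.183, 0.983, -0.002, -0.008]
ft_force: [-8.4, -9.0, 10.7]
grip_width: 0.0142
```

```bash
python3 plan.py .572 -.033 .096 234
```

```text
t 3.95 pos [ 0.5686 -0.0353  0.0982] yaw -158.86 q [-0.25  0.66  1.68 -0.02  0.82 -2.18] w 0.0142 F [-8.4 -9.  10.7]
shift mm [-4.   0.9  2.1] rot deg [  0.21  -0.98 -32.86]
```

Emit:
{"op": "step_arm", "data": {
  "targets": [
    {"dx": 0,"dy": 0,"dz": 0,"rx": 0,"ry": 0,"rz": -7},
    {"dx": 0,"dy": 0,"dz": 0,"rx": 0,"ry": 0,"rz": -14},
    {"dx": 0,"dy": 0,"dz": 0,"rx": 0,"ry": 0,"rz": -20},
    {"dx": 0,"dy": 0,"dz": 0,"rx": 0,"ry": 0,"rz": -26},
    {"dx": 0,"dy": 0,"dz": 0,"rx": 0,"ry": 0,"rz": -28}
  ]
}}

```text
time: 4.58
position: [0.5698, -0.0373, 0.0983]
tool_rot: [-0.417, 0.909, -0.002, -0.008]
ft_force: [0.6, -6.3, -2.4]
grip_width: 0.0137
```

Emit:
{"op": "step_arm", "data": {
  "targets": [
    {"dx": 0,"dy": 0,"dz": 0,"rx": 0,"ry": 0,"rz": 0},
    {"dx": 0,"dy": 0,"dz": 0,"rx": 0,"ry": 0,"rz": 0},
    {"dx": 0,"dy": 0,"dz": 0,"rx": 0,"ry": 0,"rz": 0},
    {"dx": 0,"dy": 0,"dz": 0,"rx": 0,"ry": 0,"rz": 0},
    {"dx": 0,"dy": 0,"dz": 0,"rx": 0,"ry": 0,"rz": 0}
  ],
  "gripper": 0.6
}}

```text
time: 5.2
position: [0.5697, -0.0371, 0.0983]
tool_rot: [-0.417, 0.909, -0.002, -0.008]
ft_force: [-0.2, 1.0, 0.3]
grip_width: 0.0503
```

Emit:
{"op": "step_arm", "data": {
  "targets": [
    {"dx": 0,"dy": 0,"dz": -0.03,"rx": 0,"ry": 0,"rz": 0},
    {"dx": 0,"dy": 0,"dz": -0.06,"rx": 0,"ry": 0,"rz": 0},
    {"dx": 0,"dy": 0,"dz": -0.09,"rx": 0,"ry": 0,"rz": 0},
    {"dx": 0,"dy": 0,"dz": -0.12,"rx": 0,"ry": 0,"rz": 0},
    {"dx": 0,"dy": 0,"dz": -0.12,"rx": 0,"ry": 0,"rz": 0}
  ]
}}

```text
time: 5.82
position: [0.5729, -0.0361, 0.2207]
tool_rot: [-0.417, 0.909, -0.004, -0.006]
ft_force: [0.7, -0.2, 0.5]
grip_width: 0.052
```

```bash
python3 - <<'E'
from rig import viewer
from h import *
c=viewer.camera("wrist"); np.savez("w2.npz",**c); cv2.imwrite("pics/w2.png",c["img"])
E
python3 plan.py .530 -.258 .2 182
```

```text
t 5.875 pos [ 0.5716 -0.0359  0.219 ] yaw -130.72 q [-0.25  0.49  1.58 -0.02  1.08 -2.67] w 0.0523 F [-0.5 -0.4 -0.3]
shift mm [ 195.2 -113.4   21.9] rot deg [-0.3  -0.87 47.28]
```

View pics/w2.png

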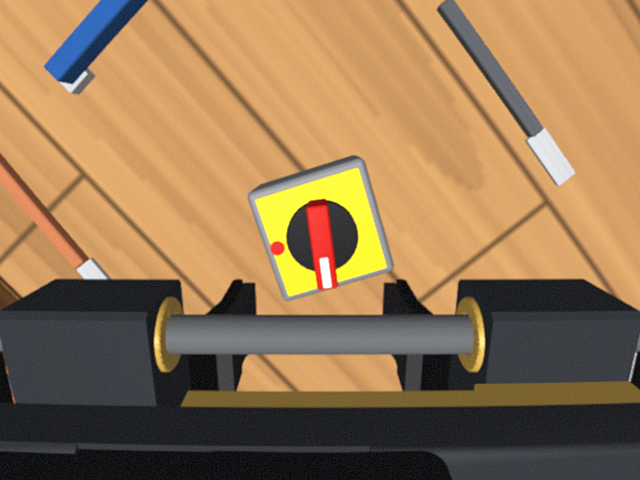

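The handle now points at about (326,288), with the red dot at (277,248). I'll measure the turned angle.

```bash
python3 - <<'E'
from h import *
c=load("w2.npz"); h=cv2.cvtColor(c["img"],cv2.COLOR_BGR2HSV)
red=((h[...,0]<7)|(h[...,0]>172))&(h[...,1]>150)&(h[...,2]>60); red[:, :295]=0; red[:195]=0; red[295:]=0; red[:,345:]=0
wh=(h[...,1]<60)&(h[...,2]>180); wh[:250]=0; wh[292:]=0; wh[:,:310]=0; wh[:,340:]=0
W=np.array([onz(c,p,.104)[:2] for p in np.argwhere(red|wh)[:,::-1].astype(float)])*1000
print(cv2.minAreaRect(W.astype(np.float32)))
a=onz(c,(277.5,248),.058)[:2]-[.572,-.033]; print("red dot",np.degrees(np.arctan2(a[1],a[0])))
E
```

```text
((571.565185546875, -34.983558654785156), (58.45136260986328, 16.011295318603516), 55.724639892578125)
red dot -21.732542784523158
```

The isolator is at 79.6° (about 1.39 rad), so it's off. Now the clamp arm.

Emit:
{"op": "step_arm", "data": {
  "targets": [
    {"dx": 0.035,"dy": -0.02,"dz": 0,"rx": 0,"ry": 0,"rz": 9},
    {"dx": 0.08,"dy": -0.046,"dz": 0,"rx": 0,"ry": 0,"rz": 18},
    {"dx": 0.125,"dy": -0.072,"dz": 0,"rx": 0,"ry": 0,"rz": 28},
    {"dx": 0.17,"dy": -0.1,"dz": 0,"rx": 0,"ry": 0,"rz": 38},
    {"dx": 0.195,"dy": -0.113,"dz": 0.01,"rx": -0.3,"ry": -0.9,"rz": 47}
  ]
}}

```text
time: 6.5
position: [0.5294, -0.26, 0.2106]
tool_rot: [-0.016, 1.0, 0.0, 0.0]
ft_force: [-0.1, -0.5, 0.7]
grip_width: 0.0523
```

Emit:
{"op": "step_arm", "data": {
  "targets": [
    {"dx": 0,"dy": 0,"dz": 0,"rx": 0,"ry": 0,"rz": 0},
    {"dx": 0,"dy": 0,"dz": 0,"rx": 0,"ry": 0,"rz": 0},
    {"dx": 0,"dy": 0,"dz": 0,"rx": 0,"ry": 0,"rz": 0},
    {"dx": 0,"dy": 0,"dz": 0,"rx": 0,"ry": 0,"rz": 0},
    {"dx": 0,"dy": 0,"dz": 0,"rx": 0,"ry": 0,"rz": 0}
  ]
}}

```text
time: 7.12
position: [0.5297, -0.2592, 0.2109]
tool_rot: [-0.017, 1.0, 0.0, 0.0]
ft_force: [-0.4, -0.4, -0.2]
grip_width: 0.0522
```

```bash
python3 - <<'E'
from rig import viewer
from h import *
c=viewer.camera("wrist"); np.savez("w3.npz",**c); cv2.imwrite("pics/w3.png",c["img"])
E
python3 plan.py .530 -.258 .026 182
```

```text
t 7.175 pos [ 0.5297 -0.2594  0.2109] yaw -178.07 q [-0.65  0.52  1.56  0.    1.07 -2.25] w 0.0527 F [ 0.4 -0.6 -0.1]
shift mm [ -0.3   1.4 184.9] rot deg [ 0.    0.04 -0.07]
```

View pics/w3.png

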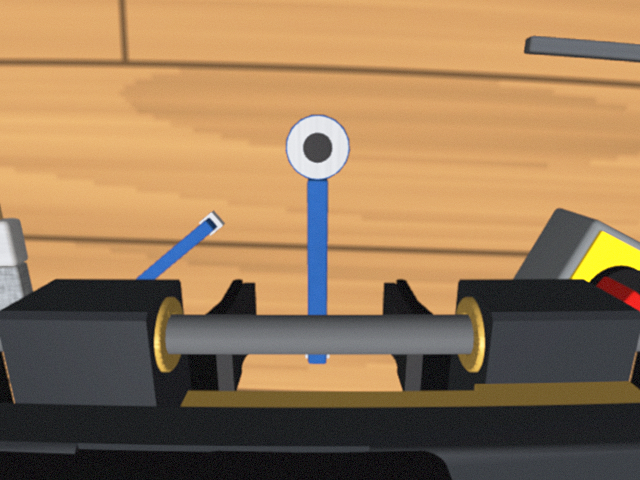

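The wrist view shows the eye at about (318,147) and the bar straight down the jaw centre line. Refining.

```bash
python3 - <<'E'
from h import *
c=load("w3.npz"); h=cv2.cvtColor(c["img"],cv2.COLOR_BGR2HSV)
wh=((h[...,1]<45)&(h[...,2]>150)); wh[:105]=0; wh[185:]=0; wh[:,:280]=0; wh[:,360:]=0
W=np.array([onz(c,p,.036)[:2] for p in np.argwhere(wh)[:,::-1].astype(float)])*1000
print("eye",cv2.minEnclosingCircle(W.astype(np.float32)))
bl=(h[...,0]>100)&(h[...,0]<125)&(h[...,1]>130); bl[:190]=0;bl[310:]=0;bl[:,:295]=0;bl[:,340:]=0
W=np.array([onz(c,p,.034)[:2] for p in np.argwhere(bl)[:,::-1].astype(float)])*1000
print("bar",cv2.fitLine(W.astype(np.float32),2,0,.01,.01).ravel(), W.min(0),W.max(0))
E
```

```text
eye ((472.3847351074219, -262.3934326171875), 23.548908233642578)
bar [ 9.9946141e-01  3.2815177e-02  5.5018384e+02 -2.5982080e+02] [ 503.91402052 -268.11680994] [ 601.39300956 -251.58554803]
```

Emit:
{"op": "step_arm", "data": {
  "targets": [
    {"dx": 0.001,"dy": -0.001,"dz": 0.035,"rx": 0,"ry": 0,"rz": 0},
    {"dx": 0.001,"dy": -0.001,"dz": 0.075,"rx": 0,"ry": 0,"rz": 0},
    {"dx": 0.001,"dy": -0.001,"dz": 0.115,"rx": 0,"ry": 0,"rz": 0},
    {"dx": 0.001,"dy": -0.001,"dz": 0.14,"rx": 0,"ry": 0,"rz": 0},
    {"dx": 0.001,"dy": -0.001,"dz": 0.14,"rx": 0,"ry": 0,"rz": 0}
  ]
}}

```text
time: 7.8
position: [0.5276, -0.2594, 0.069]
tool_rot: [-0.017, 1.0, 0.001, -0.002]
ft_force: [-0.4, 0.4, -0.1]
grip_width: 0.0524
```

```bash
python3 plan.py .529 -.260 .026 182
```

```text
t 7.8 pos [ 0.5276 -0.2594  0.069 ] yaw -178.06 q [-0.65  0.72  1.65  0.    0.77 -2.25] w 0.0524 F [-0.4  0.4 -0.1]
shift mm [-1.5 -0.8 43. ] rot deg [ 0.17 -0.17 -0.06]
```

Emit:
{"op": "step_arm", "data": {
  "targets": [
    {"dx": -0.001,"dy": -0.001,"dz": 0.015,"rx": 0,"ry": 0,"rz": 0},
    {"dx": -0.001,"dy": -0.001,"dz": 0.03,"rx": 0,"ry": 0,"rz": 0},
    {"dx": -0.001,"dy": -0.001,"dz": 0.042,"rx": 0,"ry": 0,"rz": 0},
    {"dx": -0.001,"dy": -0.001,"dz": 0.042,"rx": 0,"ry": 0,"rz": 0},
    {"dx": -0.001,"dy": -0.001,"dz": 0.042,"rx": 0,"ry": 0,"rz": 0}
  ]
}}

```text
time: 8.43
position: [0.5287, -0.2604, 0.0272]
tool_rot: [-0.017, 1.0, 0.001, -0.001]
ft_force: [-0.2, 0.1, -0.7]
grip_width: 0.0525
```

```bash
python3 plan.py .529 -.260 .026 182
```

```text
t 8.425 pos [ 0.5287 -0.2604  0.0272] yaw -178.05 q [-0.65  0.79  1.66  0.    0.7  -2.25] w 0.0525 F [-0.2  0.1 -0.7]
shift mm [-0.3  0.4  1.2] rot deg [ 0.16 -0.15 -0.05]
```

Emit:
{"op": "step_arm", "data": {
  "targets": [
    {"dx": 0,"dy": 0,"dz": 0.001,"rx": 0,"ry": 0,"rz": 0},
    {"dx": 0,"dy": 0,"dz": 0.001,"rx": 0,"ry": 0,"rz": 0},
    {"dx": 0,"dy": 0,"dz": 0.001,"rx": 0,"ry": 0,"rz": 0},
    {"dx": 0,"dy": 0,"dz": 0.001,"rx": 0,"ry": 0,"rz": 0},
    {"dx": 0,"dy": 0,"dz": 0.001,"rx": 0,"ry": 0,"rz": 0}
  ],
  "gripper": 0,
  "force": 50
}}

```text
time: 9.05
position: [0.5288, -0.2605, 0.0263]
tool_rot: [-0.017, 1.0, 0.001, -0.001]
ft_force: [0.1, -0.6, 0.8]
grip_width: 0.0154
```

Emit:
{"op": "step_arm", "data": {
  "targets": [
    {"dx": 0,"dy": 0,"dz": -0.004,"rx": 0,"ry": 0,"rz": 0},
    {"dx": 0,"dy": 0,"dz": -0.01,"rx": 0,"ry": 0,"rz": 0},
    {"dx": 0,"dy": 0,"dz": -0.015,"rx": 0,"ry": 0,"rz": 0},
    {"dx": 0,"dy": 0,"dz": -0.018,"rx": 0,"ry": 0,"rz": 0},
    {"dx": 0,"dy": 0,"dz": -0.018,"rx": 0,"ry": 0,"rz": 0}
  ]
}}

```text
time: 9.68
position: [0.529, -0.2606, 0.0446]
tool_rot: [-0.017, 1.0, 0.001, -0.001]
ft_force: [-0.0, -0.9, -6.0]
grip_width: 0.0154
```

```bash
python3 plan.py .529 -.260 .026 182;  python3 - <<'E'
from rig import viewer,telemetry
from h import *
print(np.round(telemetry.get_obs()["moment"],3))
c=viewer.camera("side"); np.savez("s4.npz",**c); cv2.imwrite("pics/s4.png",cv2.resize(c["img"][230:390,240:440],None,fx=4,fy=4,interpolation=cv2.INTER_CUBIC)[:600])
c=viewer.camera("wrist"); np.savez("w4.npz",**c); cv2.imwrite("pics/w4.png",c["img"])
E
```

```text
t 9.675 pos [ 0.529  -0.2606  0.0446] yaw -178.06 q [-0.65  0.76  1.66  0.    0.73 -2.25] w 0.0154 F [-0.  -0.9 -6. ]
shift mm [-0.1  0.6 18.6] rot deg [ 0.12 -0.11 -0.06]
[-0.037  0.028  0.013]
```

View pics/s4.png

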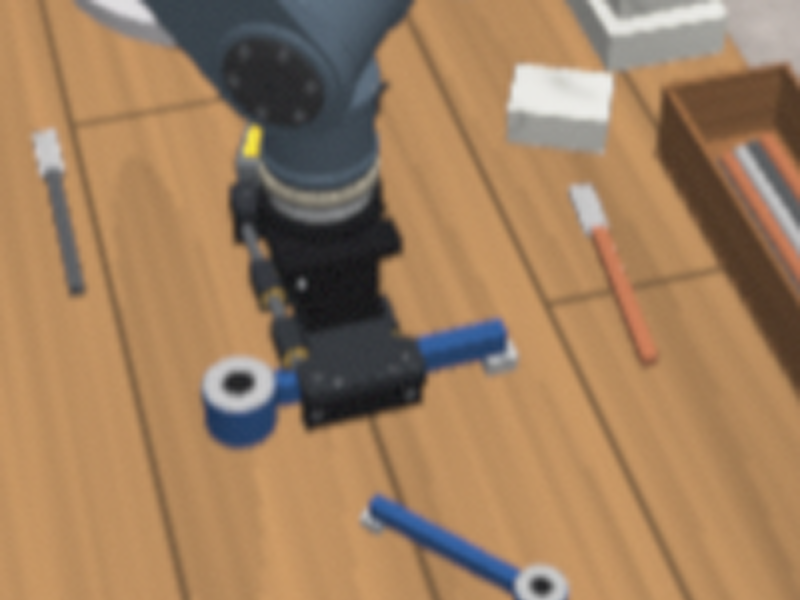

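View pics/w4.png

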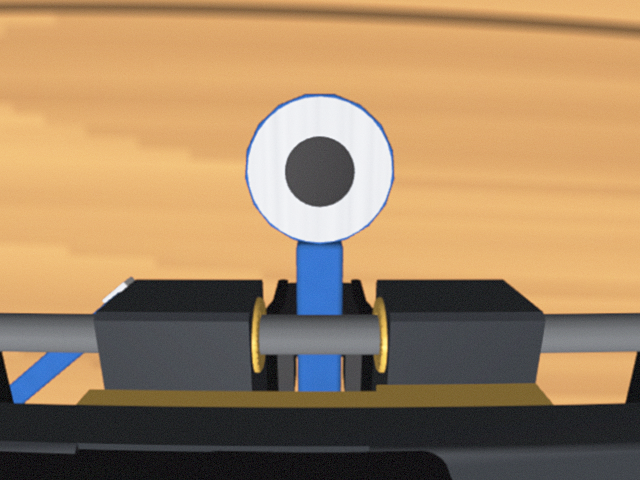

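Lifted (about 6 N) and level. The wrist moment is near zero, so the grip is at balance. Now up to carry height.

Emit:
{"op": "step_arm", "data": {
  "targets": [
    {"dx": 0,"dy": 0,"dz": -0.02,"rx": 0,"ry": 0,"rz": 0},
    {"dx": 0,"dy": 0,"dz": -0.05,"rx": 0,"ry": 0,"rz": 0},
    {"dx": 0,"dy": 0,"dz": -0.085,"rx": 0,"ry": 0,"rz": 0},
    {"dx": 0,"dy": 0,"dz": -0.115,"rx": 0,"ry": 0,"rz": 0},
    {"dx": 0,"dy": 0,"dz": -0.135,"rx": 0,"ry": 0,"rz": 0}
  ]
}}

```text
time: 10.4
position: [0.5292, -0.2608, 0.1806]
tool_rot: [-0.017, 1.0, 0.001, -0.001]
ft_force: [0.4, -0.8, -5.8]
grip_width: 0.0159
```

Emit:
{"op": "step_arm", "data": {
  "targets": [
    {"dx": 0,"dy": 0,"dz": -0.02,"rx": 0,"ry": 0,"rz": 0},
    {"dx": 0,"dy": 0,"dz": -0.04,"rx": 0,"ry": 0,"rz": 0},
    {"dx": 0,"dy": 0,"dz": -0.05,"rx": 0,"ry": 0,"rz": 0},
    {"dx": 0,"dy": 0,"dz": -0.05,"rx": 0,"ry": 0,"rz": 0},
    {"dx": 0,"dy": 0,"dz": -0.05,"rx": 0,"ry": 0,"rz": 0}
  ]
}}

```text
time: 11.02
position: [0.5285, -0.2604, 0.2295]
tool_rot: [-0.017, 1.0, 0.002, -0.002]
ft_force: [0.4, 0.2, -7.6]
grip_width: 0.0159
```

```bash
python3 - <<'E'
from rig import viewer,telemetry
from h import *
c=viewer.camera("wrist"); np.savez("w5.npz",**c); o=telemetry.get_obs(); p=np.array(o["position"]);print(p,o["tool_rot"],np.round(o["moment"],3))
h=cv2.cvtColor(c["img"],cv2.COLOR_BGR2HSV)
wh=((h[...,1]<45)&(h[...,2]>150)); wh[:85]=0; wh[250:]=0; wh[:,:235]=0; wh[:,400:]=0
ys,xs=np.nonzero(wh); print(xs.min(),xs.max(),ys.min(),ys.max())
for dz in (.006,.010,.014):
    W=np.array([onz(c,q,p[2]+dz)[:2] for q in np.argwhere(wh)[:,::-1].astype(float)])*1000
    e,r=cv2.minEnclosingCircle(W.astype(np.float32)); print(dz,e,r,np.linalg.norm(np.array(e)/1000-p[:2]))
E
python3 plan.py .540 .2534 .245 199.2
```

```text
[ 0.52855613 -0.26045477  0.22941389] [-0.01687227  0.99985452  0.00169794 -0.00183733] [ 0.06  -0.026  0.   ]
245 393 97 241
0.006 (472.7579040527344, -262.06646728515625) 24.015588760375977 0.05582149858880757
0.01 (472.4068298339844, -262.0874938964844) 23.313066482543945 0.056173034589251256
0.014 (472.0557861328125, -262.1086120605469) 22.6106014251709 0.05652454484551397
t 11.075 pos [ 0.5286 -0.2605  0.2294] yaw -178.07 q [-0.65  0.5   1.53  0.    1.12 -2.25] w 0.0156 F [ 0.7 -0.3 -6.1]
shift mm [-28.7 513.2 -13.9] rot deg [  0.23  -0.18 -17.27]
```

Emit:
{"op": "step_arm", "data": {
  "targets": [
    {"dx": -0.001,"dy": 0.015,"dz": 0,"rx": 0,"ry": 0,"rz": 0},
    {"dx": -0.002,"dy": 0.04,"dz": 0,"rx": 0,"ry": 0,"rz": -1},
    {"dx": -0.004,"dy": 0.075,"dz": 0,"rx": 0,"ry": 0,"rz": -2},
    {"dx": -0.006,"dy": 0.11,"dz": 0,"rx": 0,"ry": 0,"rz": -3},
    {"dx": -0.008,"dy": 0.145,"dz": 0,"rx": 0,"ry": 0,"rz": -4}
  ]
}}

```text
time: 11.7
position: [0.5309, -0.112, 0.2298]
tool_rot: [-0.053, 0.999, 0.002, -0.002]
ft_force: [0.3, -1.0, -6.1]
grip_width: 0.0153
```

Emit:
{"op": "step_arm", "data": {
  "targets": [
    {"dx": -0.002,"dy": 0.035,"dz": 0,"rx": 0,"ry": 0,"rz": -1.5},
    {"dx": -0.002,"dy": 0.07,"dz": 0,"rx": 0,"ry": 0,"rz": -3},
    {"dx": -0.003,"dy": 0.105,"dz": 0,"rx": 0,"ry": 0,"rz": -4.5},
    {"dx": -0.004,"dy": 0.14,"dz": 0,"rx": 0,"ry": 0,"rz": -6},
    {"dx": -0.005,"dy": 0.175,"dz": 0,"rx": 0,"ry": 0,"rz": -7.5}
  ]
}}

```text
time: 12.32
position: [0.516, 0.0655, 0.2307]
tool_rot: [-0.119, 0.993, 0.003, -0.002]
ft_force: [-0.1, -0.3, -6.3]
grip_width: 0.0153
```

```bash
python3 plan.py .540 .2534 .229 199.2
```

```text
t 12.325 pos [0.516  0.0655 0.2307] yaw -166.29 q [-0.09  0.4   1.7   0.01  1.04 -1.9 ] w 0.0153 F [-0.1 -0.3 -6.3]
shift mm [-67.9 176.9   2.6] rot deg [ 0.38 -0.2  -5.49]
```

Emit:
{"op": "step_arm", "data": {
  "targets": [
    {"dx": -0.012,"dy": 0.035,"dz": 0,"rx": 0,"ry": 0,"rz": -1},
    {"dx": -0.025,"dy": 0.07,"dz": 0,"rx": 0,"ry": 0,"rz": -2},
    {"dx": -0.038,"dy": 0.1,"dz": 0,"rx": 0,"ry": 0,"rz": -3},
    {"dx": -0.05,"dy": 0.13,"dz": 0,"rx": 0,"ry": 0,"rz": -4},
    {"dx": -0.059,"dy": 0.155,"dz": 0,"rx": 0,"ry": 0,"rz": -5}
  ]
}}

```text
time: 12.95
position: [0.5348, 0.2329, 0.2313]
tool_rot: [-0.164, 0.986, 0.003, -0.003]
ft_force: [-0.2, -0.6, -6.4]
grip_width: 0.0155
```

```bash
python3 plan.py .5404 .2534 .229 199.2
```

```text
t 12.95 pos [0.5348 0.2329 0.2313] yaw -161.11 q [ 0.22  0.48  1.55  0.01  1.11 -1.69] w 0.0155 F [-0.2 -0.6 -6.4]
shift mm [-12.   17.6   2.4] rot deg [ 0.44 -0.24 -0.32]
```

Emit:
{"op": "step_arm", "data": {
  "targets": [
    {"dx": 0,"dy": 0,"dz": 0,"rx": 0,"ry": 0,"rz": 0},
    {"dx": 0,"dy": 0,"dz": 0,"rx": 0,"ry": 0,"rz": 0},
    {"dx": 0,"dy": 0,"dz": 0,"rx": 0,"ry": 0,"rz": 0},
    {"dx": 0,"dy": 0,"dz": 0,"rx": 0,"ry": 0,"rz": 0},
    {"dx": 0,"dy": 0,"dz": 0,"rx": 0,"ry": 0,"rz": 0}
  ]
}}

```text
time: 13.58
position: [0.5349, 0.2323, 0.2314]
tool_rot: [-0.164, 0.987, 0.003, -0.003]
ft_force: [0.5, -0.8, -6.1]
grip_width: 0.0156
```

```bash
python3 - <<'E'
from rig import viewer,telemetry
from h import *
for n in ("wrist","side","top"):
    c=viewer.camera(n); np.savez(f"{n}6.npz",**c); cv2.imwrite(f"pics/{n}6.png",c["img"])
E
python3 plan.py .5404 .2534 .229 199.2
```

```text
t 13.725 pos [0.5349 0.2325 0.2313] yaw -161.14 q [ 0.22  0.48  1.55  0.01  1.11 -1.69] w 0.0157 F [ 0.   0.1 -6.3]
shift mm [-12.   17.9   2.4] rot deg [ 0.43 -0.25 -0.35]
```

View pics/wrist6.png

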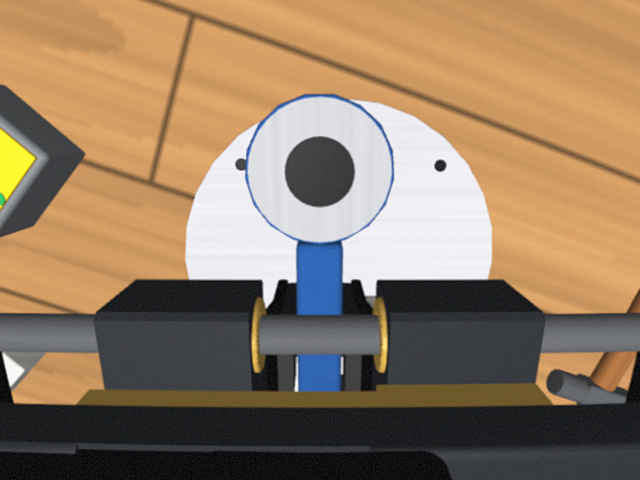

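View pics/side6.png

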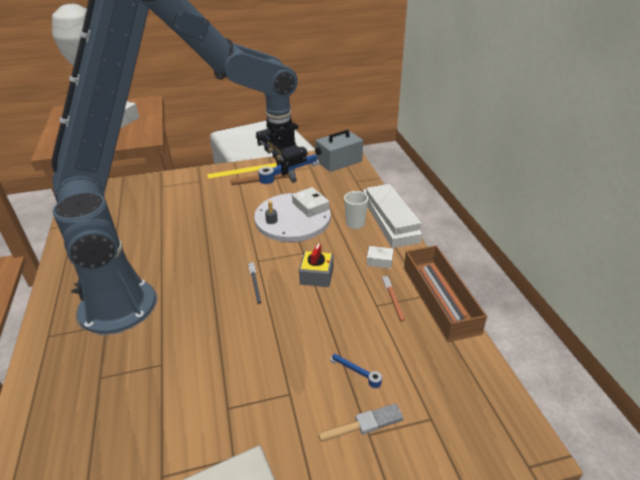

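The eye hides the stud from the wrist camera, so I'll check the turntable through its visible disc edge.

```bash
python3 - <<'E'
from h import *
from scipy.optimize import least_squares
c=load("wrist6.npz"); h=cv2.cvtColor(c["img"],cv2.COLOR_BGR2HSV)
m=((h[...,1]<45)&(h[...,2]>120)).astype(np.uint8); m[280:]=0; m[:,:185]=0
E=[]
for y in range(125,275,3):
    xs=np.nonzero(m[y,170:520])[0]+170
    if len(xs): 
        E+= [(xs.max()+.5,y)]
        if xs.min()<240 : E+=[(xs.min()-.5,y)]
P=np.array([onz(c,e,.035)[:2] for e in E])
f=least_squares(lambda v:np.hypot(*(P-v[:2]).T)-v[2],[.56,.26,.13],loss="soft_l1",f_scale=.001); print(len(P),f.x,np.abs(f.fun).mean())
g=least_squares(lambda v:np.hypot(*(P-v[:2]).T)-.130,[.56,.26],loss="soft_l1",f_scale=.001); print(g.x)
for w in(19.2,20.): a=np.radians(w);print(g.x-.08*np.array([np.cos(a),np.sin(a)]))
E
```

```text
96 [0.56162489 0.26074008 0.12860283] 0.0002493632518458747
[0.56395662 0.26152373]
[0.48840651 0.2352144 ]
[0.48878121 0.23416212]
```

The disc edge gives the stud at (0.4883, 0.235), which agrees with the earlier estimate. TCP target: (0.541, 0.2534), z 0.170.

Emit:
{"op": "step_arm", "data": {
  "targets": [
    {"dx": -0.003,"dy": 0.004,"dz": 0,"rx": 0,"ry": 0,"rz": 0},
    {"dx": -0.008,"dy": 0.011,"dz": 0,"rx": 0.2,"ry": -0.1,"rz": -0.2},
    {"dx": -0.0125,"dy": 0.0175,"dz": 0,"rx": 0.4,"ry": -0.2,"rz": -0.4},
    {"dx": -0.0125,"dy": 0.0175,"dz": 0,"rx": 0.4,"ry": -0.2,"rz": -0.4},
    {"dx": -0.0125,"dy": 0.0175,"dz": 0,"rx": 0.4,"ry": -0.2,"rz": -0.4}
  ]
}}

```text
time: 14.35
position: [0.5409, 0.2532, 0.2313]
tool_rot: [-0.167, 0.986, 0.0, -0.001]
ft_force: [-0.1, -0.2, -6.5]
grip_width: 0.0156
```

Emit:
{"op": "step_arm", "data": {
  "targets": [
    {"dx": 0,"dy": 0,"dz": 0.01,"rx": 0,"ry": 0,"rz": 0},
    {"dx": 0,"dy": 0,"dz": 0.022,"rx": 0,"ry": 0,"rz": 0},
    {"dx": 0,"dy": 0,"dz": 0.034,"rx": 0,"ry": 0,"rz": 0},
    {"dx": 0,"dy": 0,"dz": 0.045,"rx": 0,"ry": 0,"rz": 0},
    {"dx": 0,"dy": 0,"dz": 0.048,"rx": 0,"ry": 0,"rz": 0}
  ]
}}

```text
time: 14.98
position: [0.5401, 0.253, 0.1819]
tool_rot: [-0.167, 0.986, -0.0, -0.002]
ft_force: [0.0, -0.0, -6.1]
grip_width: 0.0156
```

```bash
python3 plan.py .541 .2534 .170 199.2
```

```text
t 14.975 pos [0.5401 0.253  0.1819] yaw -160.73 q [ 0.25  0.56  1.56  0.    1.02 -1.66] w 0.0156 F [ 0.  -0.  -6.1]
shift mm [-1.   0.1 11.9] rot deg [ 0.04 -0.22  0.07]
```

Emit:
{"op": "step_arm", "data": {
  "targets": [
    {"dx": -0.001,"dy": 0,"dz": 0.004,"rx": 0,"ry": -0.1,"rz": 0},
    {"dx": -0.001,"dy": 0,"dz": 0.009,"rx": 0,"ry": -0.2,"rz": 0},
    {"dx": -0.001,"dy": 0,"dz": 0.012,"rx": 0,"ry": -0.2,"rz": 0},
    {"dx": -0.001,"dy": 0,"dz": 0.012,"rx": 0,"ry": -0.2,"rz": 0},
    {"dx": -0.001,"dy": 0,"dz": 0.012,"rx": 0,"ry": -0.2,"rz": 0}
  ]
}}

```text
time: 15.6
position: [0.5412, 0.2534, 0.1701]
tool_rot: [-0.167, 0.986, 0.0, 0.0]
ft_force: [-0.6, -0.3, -6.2]
grip_width: 0.0157
```

```bash
python3 plan.py .541 .2534 .170 199.2; python3 - <<'E'
from rig import viewer,telemetry
from h import *
for n in ("wrist","side","top"):
    c=viewer.camera(n); np.savez(f"{n}7.npz",**c); cv2.imwrite(f"pics/{n}7.png",c["img"])
    if n=="side": cv2.imwrite("pics/s7c.png",cv2.resize(c["img"][140:260,230:390],None,fx=5,fy=5,interpolation=cv2.INTER_CUBIC))
    if n=="top": cv2.imwrite("pics/t7c.png",cv2.resize(c["img"][190:320,160:360],None,fx=4,fy=4,interpolation=cv2.INTER_CUBIC))
    if n=="wrist":
        h=cv2.cvtColor(c["img"],cv2.COLOR_BGR2HSV); p=np.array(telemetry.get_obs()["position"])
        wh=((h[...,1]<45)&(h[...,2]>150)); wh[:85]=0; wh[242:]=0; wh[:,:235]=0; wh[:,400:]=0
        m=cv2.morphologyEx(((h[...,2]<100)).astype(np.uint8)[120:220,270:370],cv2.MORPH_OPEN,np.ones((5,5)))
        q=np.argwhere(m).mean(0)[::-1]+[270,120]; print("hole",q,m.sum(),onz(c,q,p[2]+.010))
E
```

```text
t 15.6 pos [0.5412 0.2534 0.1701] yaw -160.72 q [ 0.25  0.58  1.57  0.    0.99 -1.66] w 0.0157 F [-0.6 -0.3 -6.2]
shift mm [0.1 0.1 0.1] rot deg [0.03 0.01 0.08]
hole [319.37276368 171.14259012] 3745 [0.48780968 0.2350438  0.18014523]
```

View pics/wrist7.png

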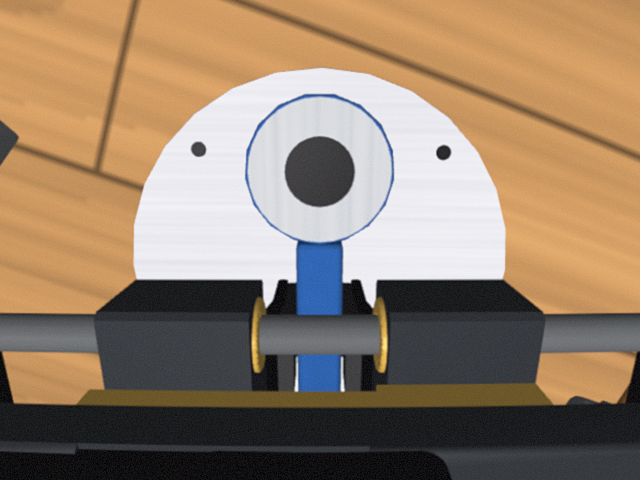

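View pics/s7c.png

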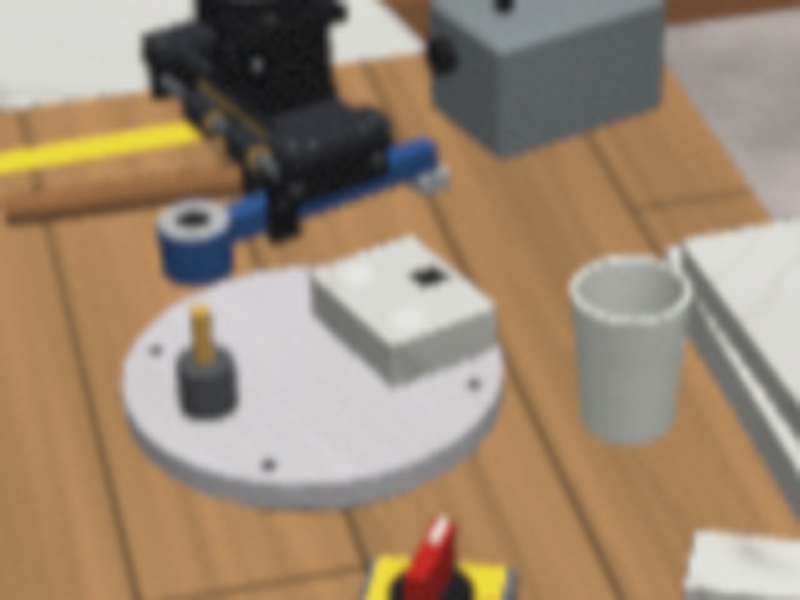

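View pics/t7c.png

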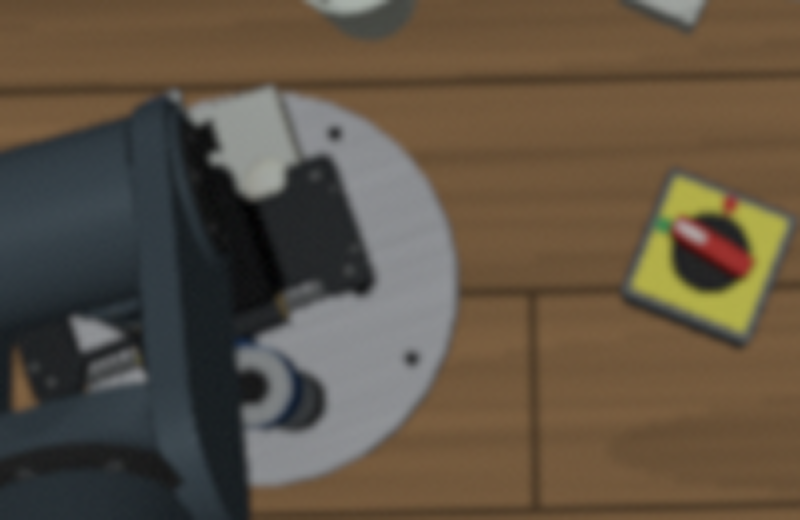

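Side view: the eye's bottom rim is near (194,275), above the stud tip at (202,310). Toe at (432,178). I'll check both against projected positions.

```bash
python3 - <<'E'
from h import *
s=load("side7.npz")
f=lambda X:((proj(s,X)-[230,140]+.5)*5-.5).round(0)
print("exp stud tip",f([.4882,.235,.113]),"eye top",f([.4882,.235,.179]),"eye bot",f([.4882,.235,.143]))
a=np.radians(19.2);t=np.array([.4882+.175*np.cos(a),.235+.175*np.sin(a),.143])
print("toe",f(t),"spot",f([.6535,.2925,.073]))
up=lambda p:((p[0]+.5)/5-.5+230,(p[1]+.5)/5-.5+140)
print("eye top meas",onz(s,up((194,221)),.179),"stud",onz(s,up((202,310)),.113),"toe",onz(s,up((432,185)),.143))
E
```

```text
exp stud tip [200. 309.] eye top [191. 222.] eye bot [196. 270.]
toe [425. 188.] spot [428. 276.]
eye top meas [0.48985634 0.23524226 0.179     ] stud [0.48910669 0.23338938 0.113     ] toe [0.65891602 0.29480326 0.143     ]
```

Emit:
{"op": "step_arm", "data": {
  "targets": [
    {"dx": 0,"dy": 0,"dz": 0,"rx": 0,"ry": 0,"rz": 0},
    {"dx": 0,"dy": 0,"dz": 0,"rx": 0,"ry": 0,"rz": 0},
    {"dx": 0,"dy": 0,"dz": 0,"rx": 0,"ry": 0,"rz": 0},
    {"dx": 0,"dy": 0,"dz": 0,"rx": 0,"ry": 0,"rz": 0},
    {"dx": 0,"dy": 0,"dz": 0,"rx": 0,"ry": 0,"rz": 0}
  ]
}}

```text
time: 16.38
position: [0.5412, 0.2534, 0.1701]
tool_rot: [-0.167, 0.986, 0.0, 0.0]
ft_force: [-0.7, -1.0, -6.0]
grip_width: 0.0157
```

Everything agrees within a few mm and the arm is still, so I'm handing in.

```bash
python3 - <<'E'
from rig import telemetry,robot
import numpy as np
o=telemetry.get_obs(); print(np.round(o["joint_velocities"],3),o["time"])
print(robot.hand_in())
E
```

```text
[-0.    -0.     0.002  0.002  0.    -0.   ] 16.375
the job is handed in; nothing more can be done
None
```

I switched the isolator off, then picked up the larger blue arm at its balance point and carried it level to the turntable. It measured 176 mm from eye to toe; the smaller one was about 120 mm. I handed in at 16.4 s; no verdict is reported.

| Last check | Result |
|---|---|
| Isolator | turned 79.6° (about 1.39 rad); the last top view still shows the stripe at the green dot |
| Grip | about 56 mm from the eye centre; 15.7 mm opening at 50 N set grip, 6 N carried |
| Level and still | tool within about 0.1° of vertical; joint speeds about 0 |
| Eye position | within about 1 mm of the stud estimate by the wrist camera, about 2 mm by the side camera |
| Height | eye underside about 30 mm above the stud tip |
| Toe | about 3–5 mm from the toe spot |

- **Small disagreements:** the views put the stud and the toe spot 1–4 mm apart, which is within tolerance. The toe reading was picked by hand from the side view.
- **Not measured:** I saw no contact with the turntable or the bystanders, but I did not re-measure the bystanders' positions.

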